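# Load the valve carrying rack in reverse order

### The job

Move the four valve inserts from the coloured nests of the supply rack into the four holes of the carrying rack in the reverse of their starting order: the leftmost in the supply row goes to the rightmost hole of the carrying rack, the next one to the hole beside it, and so on (left and right as the robot sees them, facing the bench). Each one ends upright with its flange resting on the carrying rack; set them down, don't drop them or tip them over.

Things in the scene. Friction and masses are not known exactly. Their poses are not given: they have to be found in the camera images.
- red_valve_mid (a point): Mid-height point on the axis of the loose valve insert with red cap and band; 111 mm tall, upright (z up). Bottom to top: spigot dia 24 x 40 mm, grey flange dia 62, black neck dia 30, handwheel dia 44, 32 mm tall (grip here). Foot 56 mm below this point, flange underside 16 below, handwheel middle 35 above, top 55 above. Stands with spigot in a hole, flange on its rim; this point is then 68 mm above the bench in either rack.
- nest_red: red nest: fixed block 70 x 70 x 40 mm on the supply rack, a low red tongue on the robot's side, a 40 mm hole down through it in which the red valve stands at the start. Origin: on the hole's axis, at the block's underside, 12 mm above the bench; top 52 mm above the bench. The colours' order in the row differs between starts.
- yellow_valve_mid (a point): Mid-height point on the axis of the loose valve insert with yellow cap and band; 111 mm tall, upright (z up). Bottom to top: spigot dia 24 x 40 mm, grey flange dia 62, black neck dia 30, handwheel dia 44, 32 mm tall (grip here). Foot 56 mm below this point, flange underside 16 below, handwheel middle 35 above, top 55 above. Stands with spigot in a hole, flange on its rim; this point is then 68 mm above the bench in either rack.
- nest_yellow: yellow nest: fixed block 70 x 70 x 40 mm on the supply rack, a low yellow tongue on the robot's side, a 40 mm hole down through it in which the yellow valve stands at the start. Origin: on the hole's axis, at the block's underside, 12 mm above the bench; top 52 mm above the bench. The colours' order in the row differs between starts.
- green_valve_mid (a point): Mid-height point on the axis of the loose valve insert with green cap and band; 111 mm tall, upright (z up). Bottom to top: spigot dia 24 x 40 mm, grey flange dia 62, black neck dia 30, handwheel dia 44, 32 mm tall (grip here). Foot 56 mm below this point, flange underside 16 below, handwheel middle 35 above, top 55 above. Stands with spigot in a hole, flange on its rim; this point is then 68 mm above the bench in either rack.
- nest_green: green nest: fixed block 70 x 70 x 40 mm on the supply rack, a low green tongue on the robot's side, a 40 mm hole down through it in which the green valve stands at the start. Origin: on the hole's axis, at the block's underside, 12 mm above the bench; top 52 mm above the bench. The colours' order in the row differs between starts.
- blue_valve_mid (a point): Mid-height point on the axis of the loose valve insert with blue cap and band; 111 mm tall, upright (z up). Bottom to top: spigot dia 24 x 40 mm, grey flange dia 62, black neck dia 30, handwheel dia 44, 32 mm tall (grip here). Foot 56 mm below this point, flange underside 16 below, handwheel middle 35 above, top 55 above. Stands with spigot in a hole, flange on its rim; this point is then 68 mm above the bench in either rack.
- nest_blue: blue nest: fixed block 70 x 70 x 40 mm on the supply rack, a low blue tongue on the robot's side, a 40 mm hole down through it in which the blue valve stands at the start. Origin: on the hole's axis, at the block's underside, 12 mm above the bench; top 52 mm above the bench. The colours' order in the row differs between starts.
- supply_rack: Fixed plywood board 120 x 400 x 12 mm carrying the row of four coloured nests along its y axis at y = +120, +40, -40, -120 mm. Origin: centre of its underside, on the bench. Its y axis points to the robot's left within about 7 degrees. It may be the nearer or farther rack. A loose bolt, 40 mm tall, stands at each end.
- carry_rack: Carrying rack: fixed aluminium plate 90 x 400 mm, top 52 mm above the bench, black handles at its ends; four through holes dia 40 mm, empty at the start, along its y axis at x = 0, y = +120, +40, -40, -120 mm. Origin: its centre, on the bench. Its y axis points to the robot's left within about 7 degrees. A loose bolt, 40 mm tall, stands at each end.
Things that resemble listed ones, but are neither listed nor needed, are in the scene too. Leave any white look-alike of the part that bears red_valve_mid alone.

How it is judged:
At the end, for the whole second after the job is handed in: Each valve stands in the carrying rack in the mirrored place of its own colour's nest (nest at y = +120 mm: hole at y = -120 mm, and so on), within 12 mm of the hole's axis in the rack's x and y, its middle 68 mm above the bench within 7 mm, within about 7 degrees of upright, at rest (((y of nest_red in the frame of supply_rack between 0.1 and 0.14 m and y of red_valve_mid in the frame of carry_rack between -0.132 and -0.108 m) or (y of nest_red in the frame of supply_rack between 0.02 and 0.06 m and y of red_valve_mid in the frame of carry_rack between -0.052 and -0.028 m) or (y of nest_red in the frame of supply_rack between -0.06 and -0.02 m and y of red_valve_mid in the frame of carry_rack between 0.028 and 0.052 m) or (y of nest_red in the frame of supply_rack between -0.14 and -0.1 m and y of red_valve_mid in the frame of carry_rack between 0.108 and 0.132 m)) and x of red_valve_mid in the frame of carry_rack between -0.012 and 0.012 m and height (world z) of red_valve_mid between 0.061 and 0.075 m and angle between each of red_valve_mid, yellow_valve_mid, green_valve_mid, blue_valve_mid's own z axis and vertical below 0.12 rad and linear speed of each of valve_red, valve_yellow, valve_green, valve_blue below 0.02 m/s and ((y of nest_yellow in the frame of supply_rack between 0.1 and 0.14 m and y of yellow_valve_mid in the frame of carry_rack between -0.132 and -0.108 m) or (y of nest_yellow in the frame of supply_rack between 0.02 and 0.06 m and y of yellow_valve_mid in the frame of carry_rack between -0.052 and -0.028 m) or (y of nest_yellow in the frame of supply_rack between -0.06 and -0.02 m and y of yellow_valve_mid in the frame of carry_rack between 0.028 and 0.052 m) or (y of nest_yellow in the frame of supply_rack between -0.14 and -0.1 m and y of yellow_valve_mid in the frame of carry_rack between 0.108 and 0.132 m)) and x of yellow_valve_mid in the frame of carry_rack between -0.012 and 0.012 m and height (world z) of yellow_valve_mid between 0.061 and 0.075 m and ((y of nest_green in the frame of supply_rack between 0.1 and 0.14 m and y of green_valve_mid in the frame of carry_rack between -0.132 and -0.108 m) or (y of nest_green in the frame of supply_rack between 0.02 and 0.06 m and y of green_valve_mid in the frame of carry_rack between -0.052 and -0.028 m) or (y of nest_green in the frame of supply_rack between -0.06 and -0.02 m and y of green_valve_mid in the frame of carry_rack between 0.028 and 0.052 m) or (y of nest_green in the frame of supply_rack between -0.14 and -0.1 m and y of green_valve_mid in the frame of carry_rack between 0.108 and 0.132 m)) and x of green_valve_mid in the frame of carry_rack between -0.012 and 0.012 m and height (world z) of green_valve_mid between 0.061 and 0.075 m and ((y of nest_blue in the frame of supply_rack between 0.1 and 0.14 m and y of blue_valve_mid in the frame of carry_rack between -0.132 and -0.108 m) or (y of nest_blue in the frame of supply_rack between 0.02 and 0.06 m and y of blue_valve_mid in the frame of carry_rack between -0.052 and -0.028 m) or (y of nest_blue in the frame of supply_rack between -0.06 and -0.02 m and y of blue_valve_mid in the frame of carry_rack between 0.028 and 0.052 m) or (y of nest_blue in the frame of supply_rack between -0.14 and -0.1 m and y of blue_valve_mid in the frame of carry_rack between 0.108 and 0.132 m)) and x of blue_valve_mid in the frame of carry_rack between -0.012 and 0.012 m and height (world z) of blue_valve_mid between 0.061 and 0.075 m); the robot touches nothing.
It fails at once if a valve is tipped over (more than 40 degrees from upright) (angle between any of red_valve_mid, yellow_valve_mid, green_valve_mid, blue_valve_mid's own z axis and vertical above 0.7 rad).
It fails at once if a valve is dropped: out of the fingers more than 40 mm above its seated height ((height (world z) of red_valve_mid above 0.108 m and contact force between the fingers and valve_red below 0.02 N) or (height (world z) of yellow_valve_mid above 0.108 m and contact force between the fingers and valve_yellow below 0.02 N) or (height (world z) of green_valve_mid above 0.108 m and contact force between the fingers and valve_green below 0.02 N) or (height (world z) of blue_valve_mid above 0.108 m and contact force between the fingers and valve_blue below 0.02 N)).
It also fails if it takes over 93 s, if anything falls off the work surface, if the arm or the gripper's body presses on something with over 40 N, if the wrist force passes 120 N, or if a joint passes its speed limit or range.

### The arm

A 7-joint arm with a two-finger parallel gripper is mounted at the origin on the work surface. World frame = base frame: x ahead of the robot, y to its left, z up, the work surface at z = 0. Lengths are in m, angles in rad, forces in N, time in s.
With the tool pointing down it reaches from about 0.425 to 0.925 m from the base axis. Payload 6.8 kg.
Tool frame: the origin (TCP) lies at the very end of the fingers, on their centre line; the grasp point (between the pads) lies 19 mm behind it; z points along the fingers, y is the line along which they close (so a half turn about z gives the same grasp; the last joint's range is limited). The gripper opens to 85 mm and grips with 20 to 120 N. Pads are 22 mm wide; open, the fingers measure 114 mm over their backs; the gripper's body (76 mm by 85 mm) begins 54 mm behind the grasp point. The pads swing forward as they close: fully open they stand 13 mm farther back than shut.
Start: joints at [-1.284, 0.477, 0.022, 1.555, -0.011, 1.109, -0.083], TCP at [0.26, 0.623, 0.199] pointing down, gripper open.
Joint ranges: [-2.96, 2.96], [-0.34, 2.1], [-1.41, 1.46], [0.24, 2.44], [-1.37, 4.51], [0.17, 1.92], [-2.96, 2.96]. Speed limits (rad/s): [2.39, 2.39, 3.14, 3.14, 3.14, 3.14, 3.14].

### API

Orientations are given as a rotation vector (axis times angle).
In Python, from bench import get_obs, viewer, r gives the robot as it stands. The module is installed in compiled form; this text tells all that it offers.
- The arm moves only by the tool play_rows, never from a script. Its argument "commands" is a list that holds one entry, the list of rows, each a list of 5 numbers: the gripper's target within -1 to 1 (shut at 1, half-way at 0, fully open at -1), then the shift along the tool's x, y, z scaled (see below), then the turn about the tool's z scaled (see below). A call has 1 to 12 rows; each row is the pose to reach, as a shift and turn from the pose commanded when the call began, along the tool's axes at that moment; what a row does not reach only later rows make up. The controller multiplies each number of a shift by 0.2 m and each number of a turn by pi/2 rad. A row lasts 1/12 s, in which the tool goes at most 41.7 mm and 7.16 degrees, less where a joint would pass 70% of its speed; a pose out of reach is approached as far as the arm can. A call with a number of a shift or a turn outside -1 to 1 is refused whole. A call with a gripper value outside its range is refused whole. The fingers move at their own pace and stop on an object; "grip_force" is the grip in N (left out, the last holds). Time passes only in rows, so rows that repeat a pose let the fingers close. It gives the time, the measured TCP pose, the force, the opening and the grip force at its end, in the units of the state.
- get_obs(): the state, without advancing time (a new reading comes with each control period).
- viewer.grab_frame(name): name is "side" or "top"; returns a dict with "pixels" (400x640x3 uint8, red, green, blue), "fovy" (degrees; the focal length in pixels is half the picture's height over the tangent of half this angle, whatever the lens; pixels are square), "cx", "cy" (the principal point, pixels), "world_to_cam" (4x4, takes a point from world to camera coordinates). Camera axes: x right, y up, looking along -z (the intrinsics and any distortion apply to the point x, -y, -z); pixel columns grow to the right and rows downward; lengths in m; the calibration is good to about 2 mm. A picture is of the moment at which its call begins. There is no depth.
- r.hand_in(): hands the job in; it is judged then, once.
Trained networks look in a picture, given as the dict that the camera call returned (one of the last four; its "shot" number tells which), for a name from the list of things; names that differ only in an ending like _2 or _b are one class to them, and where a whole thing is asked for, a point or a joint stands for the part that bears it (a point fixed in the world has none). Each returns a list of dicts, best first, with "score" (0 to 1); they miss things now and then, are a little off and sometimes report something else, mostly with a low value. They report only what shows in the picture. A call takes as long as a camera call. They do not tell look-alikes from the thing itself.
- viewer.trace(picture, thing): "pixels" (400x640 bool, what is visible of it) and "rect" ([left, top, right, bottom] in pixels, round what is visible of it).
The state is a dict: "clock": time; "joints": joint angles; "qvel": joint speeds; "tau": joint torques, N m; "tcp_pos": TCP position; "orientation": TCP orientation; "contact_force": force on the tool from outside, world axes, zero at the start; "moment": the same for the moment, N m; "grip_width": finger opening in m; "gripper_force": force on a finger pad.
Only numpy, scipy, OpenCV 4.12 (cv2) and the standard library are available. Lean on these libraries where they do the work, as an engineer would, in place of code of your own. Each camera call takes 0.05 s, during which the arm holds its last target. There are 200 camera calls.

## Working session

There is one attempt and no reset: what is moved stays moved. The work goes in short steps, Python scripts to look and compute and a tool call to move; the robot and the scene stay as the last step left them, time stands still between calls to the robot, and variables do not carry over. Pictures are saved under pics/ and viewed, at most 14 in all, crops included, and the job is handed in when it is done.

Besides the shell and the picture viewer there is one more tool, called after ">>>" in YAML: its name, and indented under it one key for each argument. play_rows: Moves the arm, as the interface text tells. Shifts and turns lie within -1 to 1; 1 stands for 0.2 m of shift or pi/2 rad of turn. Its arguments: {"type":"object","properties":{"commands":{"type":"array","items":{"type":"array","items":{"type":"array","items":{"type":"number","minimum":-1,"maximum":1}}}},"grip_force":{"type":"number"}},"required":["commands"]}

```bash
mkdir -p pics
cat > h.py <<'E'
import numpy as np, cv2
from bench import get_obs, viewer, r
def K(f):
    F=200/np.tan(np.radians(f["fovy"])/2); return F
def proj(f,p):
    c=(f["world_to_cam"]@np.r_[p,1])[:3]; F=K(f)
    return np.array([f["cx"]+F*c[0]/-c[2], f["cy"]+F*(-c[1])/-c[2]])
def back(f,uv,z):
    F=K(f); d=np.array([(uv[0]-f["cx"])/F,-(uv[1]-f["cy"])/F,-1])
    T=np.linalg.inv(f["world_to_cam"]); o=T[:3,3]; w=T[:3,:3]@d
    return o+w*(z-o[2])/w[2]
E
python3 - <<'E'
from h import *
o=get_obs(); print({k:np.round(v,3) for k,v in o.items()})
for n in ["top","side"]:
    f=viewer.grab_frame(n); print(n,{k:(np.round(v,3) if k!='pixels' else 0) for k,v in f.items()})
    cv2.imwrite(f"pics/{n}0.png",f["pixels"][:,:,::-1])
    for t in ["red_valve_mid","yellow_valve_mid","green_valve_mid","blue_valve_mid","nest_red","nest_yellow","nest_green","nest_blue","supply_rack","carry_rack"]:
        for d in viewer.trace(f,t)[:2]:
            v,u=np.nonzero(d["pixels"]); print(t,round(d["score"],2),np.round(d["rect"]),u.mean().round(1),v.mean().round(1),len(u))
E
```

```text
{'clock': np.float64(0.0), 'joints': array([-1.284,  0.478,  0.022,  1.556, -0.011,  1.109, -0.083]), 'qvel': array([ 0.   , -0.   ,  0.001, -0.001, -0.001, -0.001, -0.001]), 'tau': array([ 1.0000e-03, -5.9646e+01,  1.6080e+00, -2.8119e+01,  1.2000e-02,
        9.0000e-03,  0.0000e+00]), 'tcp_pos': array([0.259, 0.622, 0.198]), 'orientation': array([-6.16e-01, -3.08e+00,  3.00e-03]), 'contact_force': array([ 0.378,  0.507, -0.521]), 'moment': array([-0.01 ,  0.006, -0.003]), 'gripper_force': np.float64(0.0), 'grip_width': np.float64(0.086)}
top {'pixels': 0, 'fovy': np.float64(43.691), 'cx': np.float64(313.046), 'cy': np.float64(199.462), 'world_to_cam': array([[ 0.012, -1.   , -0.002, -0.023],
       [ 0.998,  0.012,  0.063, -0.536],
       [-0.063, -0.003,  0.998, -0.877],
       [ 0.   ,  0.   ,  0.   ,  1.   ]]), 'shot': np.int64(1)}
red_valve_mid 0.84 [410. 269. 452. 307.] 429.6 287.7 1167
red_valve_mid 0.56 [323. 219. 362. 255.] 341.0 236.1 990
yellow_valve_mid 0.89 [276. 216. 316. 253.] 295.8 232.7 1082
green_valve_mid 0.88 [176. 206. 218. 244.] 197.2 225.3 1151
green_valve_mi
[... 934 characters left out ...]
74. 168. 300. 218.] 284.5 188.9 783
green_valve_mid 0.56 [262. 136. 286. 175.] 272.5 149.4 496
blue_valve_mid 0.72 [268. 148. 294. 191.] 279.0 166.6 561
blue_valve_mid 0.54 [255. 224. 323. 271.] 290.2 253.5 1681
nest_red 0.87 [256. 223. 320. 269.] 290.0 253.1 1717
nest_yellow 0.69 [256. 204. 314. 238.] 266.3 223.1 611
nest_green 0.75 [243. 164. 274. 194.] 256.0 180.0 445
nest_blue 0.89 [250. 179. 280. 214.] 261.1 199.1 481
nest_blue 0.7 [262. 136. 286. 173.] 272.3 148.9 474
supply_rack 0.65 [244. 167. 346. 298.] 306.0 266.2 2372
supply_rack 0.51 [278. 189. 312. 247.] 295.4 221.7 1569
carry_rack 0.76 [320. 143. 437. 266.] 376.2 208.5 6789
carry_rack 0.65 [277. 190. 318. 247.] 295.4 221.7 1580
```

View pics/top0.png

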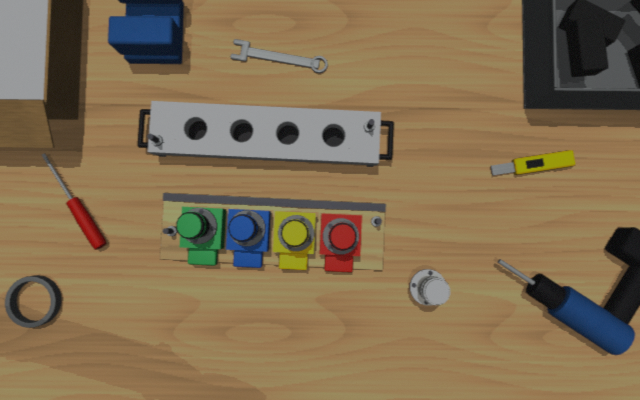

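View pics/side0.png

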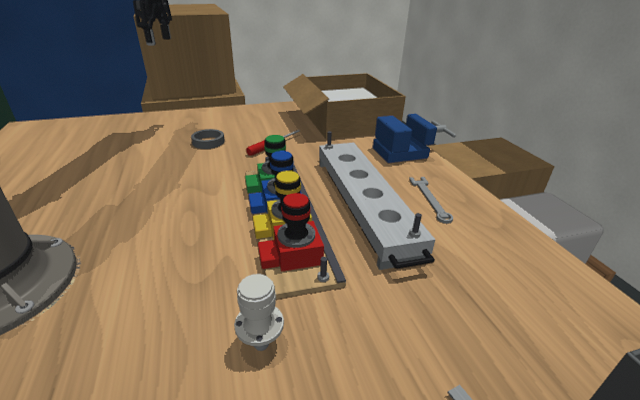

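The robot-view order from the left (top picture) is green (190,225), blue (242,229), yellow (295,233), red (343,236). The carrier holes are at about (196,128), (242,131), (288,133), (333,135), and the white decoy is at (430,288). The side view shows all four upright in their nests. Next I'll refine these positions.

```bash
cat > m.py <<'E'
from h import *
from scipy.optimize import least_squares
def fitrow(P):  # P ordered left(+y) to right; returns cx,cy,th
    Y=np.array([.12,.04,-.04,-.12])
    g=lambda p: np.array([[p[0]-np.sin(p[2])*y,p[1]+np.cos(p[2])*y] for y in Y])
    s=least_squares(lambda p:(g(p)-P).ravel(),[.5,0,0]).x
    return s,g(s),(P-g(s))*1000
HR={'red':[(0,6),(174,180)],'yellow':[(22,34)],'green':[(50,80)],'blue':[(100,125)]}
def blob(f,col,uv,win=28):
    h=cv2.cvtColor(f["pixels"],cv2.COLOR_RGB2HSV); H,S,V=[h[...,i].astype(int) for i in range(3)]
    m=np.zeros(H.shape,bool)
    for a,b in HR[col]: m|=(H>=a)&(H<=b)
    m&=(S>120)&(V>60)
    return m,h
E
python3 - <<'E'
from m import *
f=viewer.grab_frame("top"); px=f["pixels"]; g=px.max(2)
# holes
m=(g<110).astype(np.uint8); P=[]
for (u,v) in [(196,128),(242,131),(288,133),(333,135)]:
    w=np.zeros_like(m); w[v-16:v+17,u-16:u+17]=m[v-16:v+17,u-16:u+17]
    n,l,st,c=cv2.connectedComponentsWithStats(w); i=1+np.argmax(st[1:,4])
    ct=max(cv2.findContours((l==i).astype(np.uint8),0,1)[0],key=len); (cc,ax,_)=cv2.fitEllipse(ct)
    p=back(f,cc,.052); P.append(p[:2]); print("hole",np.round(c[i],1),np.round(cc,1),np.round(ax,1),st[i],p.round(4))
s,G,R=fitrow(np.array(P)); print(s,G.round(4),R.round(1))
big=cv2.resize(px[180:280,150:400],None,fx=3.2,fy=3.2,interpolation=cv2.INTER_NEAREST)
big2=cv2.resize(px[95:170,150:400],None,fx=3.2,fy=3.2,interpolation=cv2.INTER_NEAREST)
cv2.imwrite("pics/crop.png",np.vstack([big2,big])[:,:,::-1])
# caps
Q=[]
for col,(u,v) in dict(green=(188,225),blue=(242,229),yellow=(295,233),red=(343,236)).items():
    q=px[v-3:v+4,u-3:u+4].reshape(-1,3).mean(0)
    d=np.abs(px.astype(float)-q).max(2)<25
    w=np.zeros_like(m); w[v-18:v+19,u-18:u+19]=d[v-18:v+19,u-18:u+19]
    n,l,st,c=cv2.connectedComponentsWithStats(w); i=l[v,u]
    ct=max(cv2.findContours((l==i).astype(np.uint8),0,1)[0],key=len); cc,ra=cv2.minEnclosingCircle(ct)
    p=back(f,cc,.123); Q.append(p[:2]); print(col,q.round(),np.round(c[i],1),np.round(cc,1),round(ra,1),st[i],p.round(4))
s,G,R=fitrow(np.array(Q)); print(s,G.round(4),R.round(1))
print("tool axes",cv2.Rodrigues(get_obs()["orientation"])[0].round(3))
E
```

```text
hole [195.1 128.1] [195.1 128.1] [22.  22.6] [184 117  23  23 420] [0.6554 0.19   0.052 ]
hole [241.1 130.3] [241.1 130.3] [22.1 22.2] [230 119  23  23 415] [0.6525 0.1099 0.052 ]
hole [287.1 132.7] [287.1 132.7] [22.1 22.2] [276 122  23  23 417] [0.6492 0.0299 0.052 ]
hole [333.2 134.9] [333.2 134.9] [22.1 22.3] [322 124  23  23 419] [ 0.6463 -0.0501  0.052 ]
[ 0.65084141  0.06993027 -0.03811334] [[ 0.6554  0.1898]
 [ 0.6524  0.1099]
 [ 0.6493  0.03  ]
 [ 0.6463 -0.05  ]] [[-0.   0.1]
 [ 0.1  0. ]
 [-0.1 -0. ]
 [ 0.  -0.1]]
green [ 54. 137.  77.] [188.5 224.9] [188.3 224.9] 11.9 [177 214  24  23 430] [0.4868 0.179  0.123 ]
blue [ 38.  79. 146.] [241.1 227.5] [241.  227.4] 11.7 [230 216  23  24 432] [0.4837 0.096  0.123 ]
yellow [153. 154.  35.] [294.1 232.8] [294.1 232.7] 11.7 [283 221  23  24 429] [0.4765 0.0124 0.123 ]
red [155.  42.  37.] [342.5 236.2] [342.6 236.3] 11.8 [331 225  24  24 432] [ 0.4718 -0.0638  0.123 ]
[ 0.47967793  0.05591403 -0.06412563] [[ 0.4874  0.1757]
 [ 0.4822  0.0958]
 [ 0.4771  0.016 ]
 [ 0.472  -0.0638]] [[-0.6  3.4]
 [ 1.5  0.2]
 [-0.6 -3.6]
 [-0.2  0.1]]
tool axes [[-0.923  0.385 -0.   ]
 [ 0.385  0.923 -0.   ]
 [ 0.    -0.    -1.   ]]
```

View pics/crop.png

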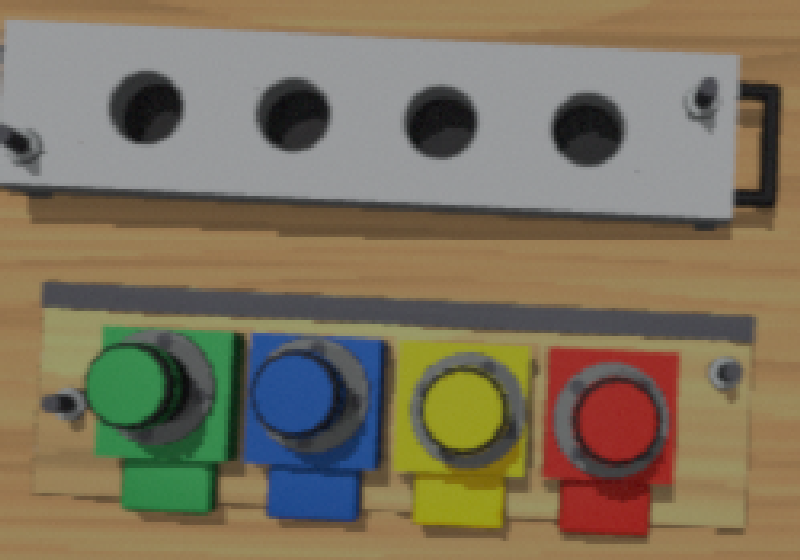

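The rack fit is within 0.1 mm. The valves sit with some play in their nests, so I'll use the individual cap positions. First move is a half-way approach to the green valve.

```bash
cat > go.py <<'E'
import sys; from h import *
# args: x y z [yaw_deg of tool y]; prints scaled shift from current pose
o=get_obs(); R=cv2.Rodrigues(o["orientation"])[0]; a=list(map(float,sys.argv[1:]))
d=R.T@(np.array(a[:3])-o["tcp_pos"])/.2
cur=np.degrees(np.arctan2(R[1,1],R[0,1])); print("cur",o["tcp_pos"].round(4),"yaw",cur.round(2),"tilt",R[2,2].round(5),"w",o["grip_width"].round(4),"F",o["contact_force"].round(1),"t",o["clock"].round(2))
print("shift",d.round(4),"turn",round((cur-(a[3] if len(a)>3 else -3))/90,4))
E
python3 go.py .4868 .179 .199 -3
```

```text
Traceback (most recent call last):
  File "go.py", line 5, in <module>
    cur=np.degrees(np.arctan2(R[1,1],R[0,1])); print("cur",o["tcp_pos"].round(4),"yaw",cur.round(2),"tilt",R[2,2].round(5),"w",o["grip_width"].round(4),"F",o["contact_force"].round(1),"t",o["clock"].round(2))
                                                                                                                               ^^^^^^^^^^^^^^^^^^^^^
AttributeError: 'float' object has no attribute 'round'
```

>>> play_rows:
  commands:
    - [[-1,-0.12,-0.1,0,0.05],[-1,-0.28,-0.25,0,0.12],[-1,-0.45,-0.4,0,0.2],[-1,-0.62,-0.55,0,0.27],[-1,-0.78,-0.68,0,0.34],[-1,-0.9,-0.77,0,0.38],[-1,-0.95,-0.8,0,0.4],[-1,-0.95,-0.8,0,0.4]]
  grip_force: 60

```text
clock: 1.82
tcp_pos: [0.3765, 0.3983, 0.1996]
orientation: [1.549, 2.732, 0.0]
contact_force: [-0.1, -0.1, -0.5]
grip_width: 0.0852
gripper_force: 0.0
```

```bash
python3 go.py .4868 .179 .199 -3
```

```text
Traceback (most recent call last):
  File "go.py", line 5, in <module>
    cur=np.degrees(np.arctan2(R[1,1],R[0,1])); print("cur",o["tcp_pos"].round(4),"yaw",cur.round(2),"tilt",R[2,2].round(5),"w",o["grip_width"].round(4),"F",o["contact_force"].round(1),"t",o["clock"].round(2))
                                                                                                                               ^^^^^^^^^^^^^^^^^^^^^
AttributeError: 'float' object has no attribute 'round'
```

```bash
sed -i 's/^cur=.*$/cur=float(np.degrees(np.arctan2(R[1,1],R[0,1]))); print("cur",np.round(o["tcp_pos"],4),"yaw",round(cur,2),"tilt",np.round(R[2,2],5),"w",round(float(o["grip_width"]),4),"F",np.round(o["contact_force"],1),"t",o["clock"])/' go.py; python3 go.py .4868 .179 .199 -3
```

```text
cur [0.3765 0.3983 0.1996] yaw 30.9 tilt -1.0 w 0.0852 F [-0.1 -0.1 -0.5] t 1.8167
shift [-1.2242 -0.0898  0.0045] turn 0.3766
```

>>> play_rows:
  commands:
    - [[-1,-0.1,0,0,0.04],[-1,-0.25,-0.02,0,0.1],[-1,-0.42,-0.03,0,0.17],[-1,-0.6,-0.05,0,0.24],[-1,-0.77,-0.06,0,0.31],[-1,-0.9,-0.07,0,0.36],[-1,-0.95,-0.07,0,0.3766],[-1,-0.95,-0.07,0,0.3766]]

```text
clock: 2.48
tcp_pos: [0.4616, 0.2313, 0.1993]
orientation: [2.273, 2.168, 0.001]
contact_force: [-0.2, 0.3, 1.2]
grip_width: 0.0857
gripper_force: 0.0
```

```bash
python3 go.py .4868 .179 .199 -3
```

```text
cur [0.4616 0.2313 0.1993] yaw -2.72 tilt -1.0 w 0.0857 F [-0.2  0.3  1.2] t 2.4833
shift [-0.2552  0.1383  0.0016] turn 0.0031
```

>>> play_rows:
  commands:
    - [[-1,-0.12,0.07,0,0],[-1,-0.255,0.138,0,0.003],[-1,-0.255,0.138,0,0.003],[-1,-0.255,0.138,0.1,0.003],[-1,-0.255,0.138,0.22,0.003],[-1,-0.255,0.138,0.34,0.003],[-1,-0.255,0.138,0.44,0.003],[-1,-0.255,0.138,0.52,0.003],[-1,-0.255,0.138,0.57,0.003],[-1,-0.255,0.138,0.585,0.003],[-1,-0.255,0.138,0.585,0.003]]

```text
clock: 3.4
tcp_pos: [0.4852, 0.1819, 0.0816]
orientation: [-2.272, -2.169, 0.002]
contact_force: [0.1, -0.2, -0.8]
grip_width: 0.0855
gripper_force: 0.0
```

```bash
python3 go.py .4868 .179 .082 -3
python3 - <<'E'
from h import *
f=viewer.grab_frame("side"); im=f["pixels"][100:260,200:400]
cv2.imwrite("pics/s1.png",cv2.resize(im,None,fx=3.7,fy=3.7)[:,:,::-1])
E
```

```text
cur [0.4852 0.1819 0.0816] yaw -2.65 tilt -1.0 w 0.0855 F [ 0.1 -0.2 -0.8] t 3.4
shift [-0.0139  0.0086 -0.0021] turn 0.0039
```

View pics/s1.png

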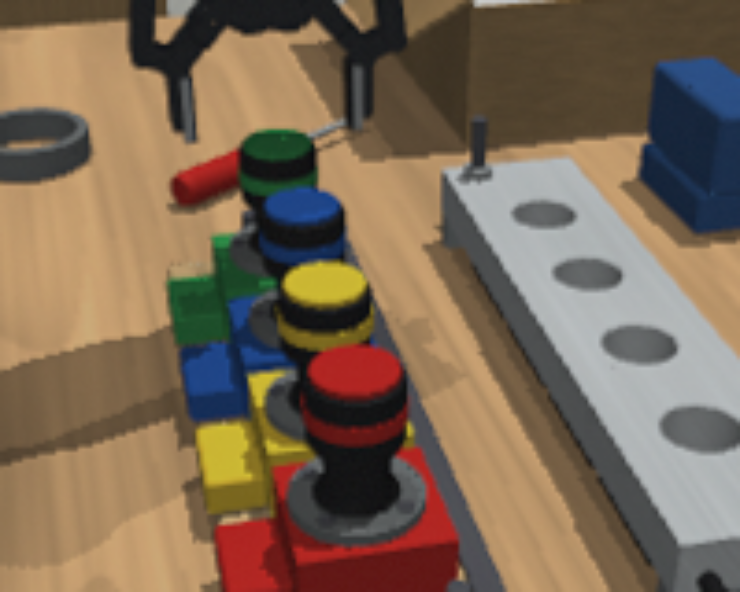

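The fingers (crop tips (189,135), (357,125)) straddle green's cap (278,145), but they look high or too far back. I'll check that by projection.

Run:
```python
from m import *
f=viewer.grab_frame("side"); px=f["pixels"]
o=get_obs(); T=o["tcp_pos"]
def c(p): return ((proj(f,p)-[200,100])*3.7).round()
print("tcp",c(T),"tips",c(T+[-.043,0,.013]),c(T+[.043,0,.013]))
Q=dict(green=[.4868,.179],blue=[.4837,.096],yellow=[.4765,.0124],red=[.4718,-.0638])
for k,q in Q.items(): print(k,c(np.r_[q,.123]),c(np.r_[q,.052]))
for q in [[.6554,.19],[.6463,-.0501]]: print(c(np.r_[q,.052]))
t=viewer.grab_frame("top"); print(proj(t,T+[0,0,0]))
cv2.imwrite("pics/t2.png",cv2.resize(t["pixels"][170:290,140:390],None,fx=3.2,fy=3.2)[:,:,::-1])
```

```text
tcp [275. 202.] tips [200. 189.] [347. 173.]
green [274. 138.] [279. 251.]
blue [299. 201.] [304. 320.]
yellow [322. 278.] [325. 406.]
red [351. 365.] [353. 501.]
[541. 212.]
[698. 426.]
[192.9232718  225.42770547]
```

View pics/t2.png

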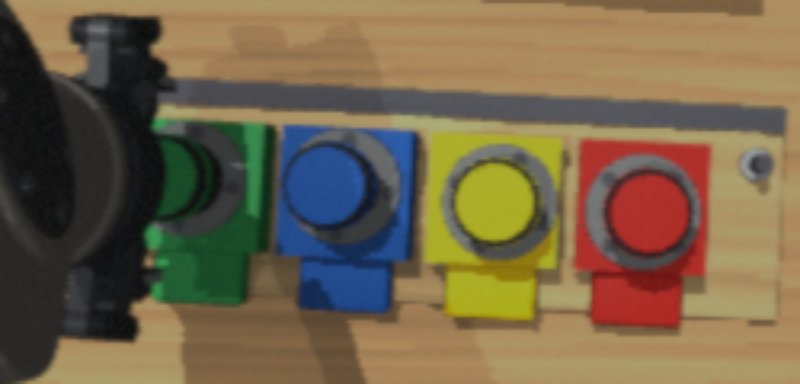

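Run:
```python
from m import *
f=viewer.grab_frame("side"); px=f["pixels"].copy()
P=np.array([.259,.622,.198])
d=np.array([.385,.923,0])
print("start tip pred",[proj(f,P+s*.043*d+[0,0,z]).round(1) for s in(-1,1) for z in (0,.013,.043)])
T=get_obs()["tcp_pos"]; print(T, get_obs()["joints"].round(3))
big=cv2.resize(px[60:160,200:330],None,fx=6,fy=6,interpolation=cv2.INTER_CUBIC)
for s in (-1,1):
  for z in (0,.013,.03,.043):
    u=(proj(f,T+[s*.043,0,z])-[200,60]+.5)*6; cv2.circle(big,tuple(int(x) for x in u),3,(255,0,255),-1)
a=cv2.imread("pics/side0.png")[:,:,::-1]
b=cv2.resize(a[0:60,110:200],None,fx=6,fy=6)
for s in (-1,1):
  for z in (0,.013,.043):
    u=(proj(f,P+s*.043*d+[0,0,z])-[110,0]+.5)*6; cv2.circle(b,tuple(int(x) for x in u),3,(255,0,255),-1)
cv2.imwrite("pics/s3.png",big[:,:,::-1]);cv2.imwrite("pics/s0b.png",b[:,:,::-1])
```

```text
start tip pred [array([154.9,  63.2]), array([153.8,  58.1]), array([151.3,  46.1]), array([169. ,  56.6]), array([168.1,  51.9]), array([165.9,  40.6])]
[0.48649206 0.18129915 0.08309721] [-0.79   0.391  0.386  2.052 -0.217  0.734 -0.316]
```

View pics/s3.png

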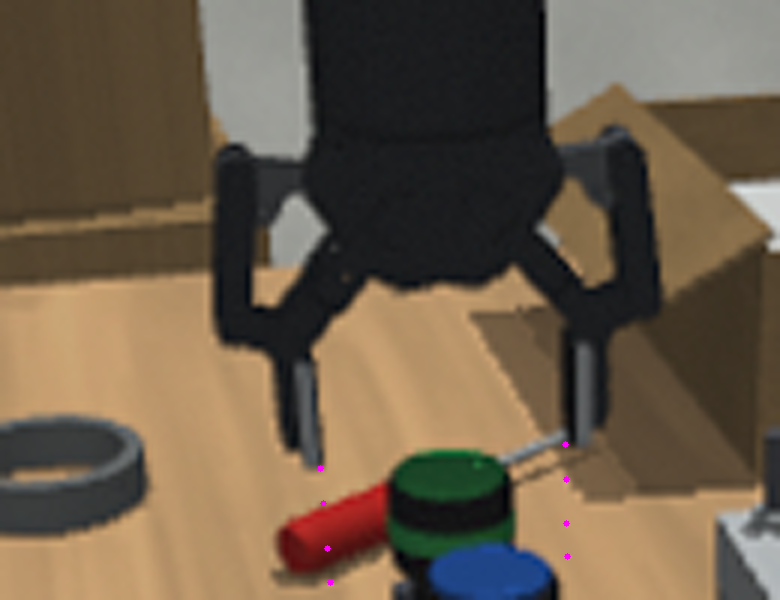

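View pics/s0b.png

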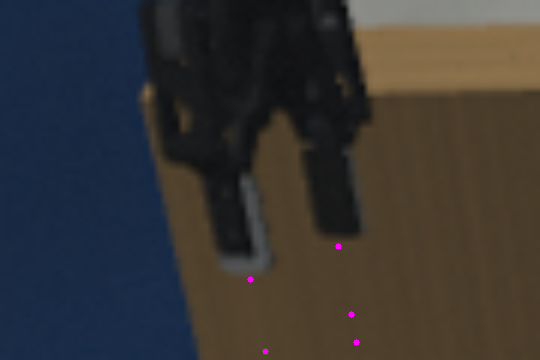

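Both pictures agree: the real finger tips sit about 43 mm above the reported TCP when open, against the stated 13 mm. So the tool is about 30 mm higher than it reports, and the side view shows x and y are fine. I'll go about 30 mm lower in a gentle step and check.

>>> play_rows:
  commands:
    - [[-1,-0.01,0,0.04,0],[-1,-0.01,0,0.08,0],[-1,-0.01,0,0.12,0],[-1,-0.01,0,0.15,0],[-1,-0.01,0,0.15,0],[-1,-0.01,0,0.15,0]]

```text
clock: 4.1
tcp_pos: [0.4853, 0.1783, 0.0514]
orientation: [-2.275, -2.166, 0.002]
contact_force: [0.0, 0.0, 0.3]
grip_width: 0.0855
gripper_force: 0.0
```

```bash
python3 go.py .4868 .179 .052 -3
python3 - <<'E'
from m import *
f=viewer.grab_frame("side"); px=f["pixels"].copy()
T=get_obs()["tcp_pos"]
big=cv2.resize(px[90:170,210:330],None,fx=6,fy=6,interpolation=cv2.INTER_CUBIC)
for s in (-1,1):
  for z in (.03,.043):
    u=(proj(f,T+[s*.043,0,z])-[210,90]+.5)*6; cv2.circle(big,tuple(int(x) for x in u),2,(255,0,255),-1)
cv2.imwrite("pics/s4.png",big[:,:,::-1])
E
```

```text
cur [0.4853 0.1783 0.0514] yaw -2.79 tilt -1.0 w 0.0855 F [0.  0.  0.3] t 4.1
shift [ 0.0037  0.0075 -0.0028] turn 0.0023
```

View pics/s4.png

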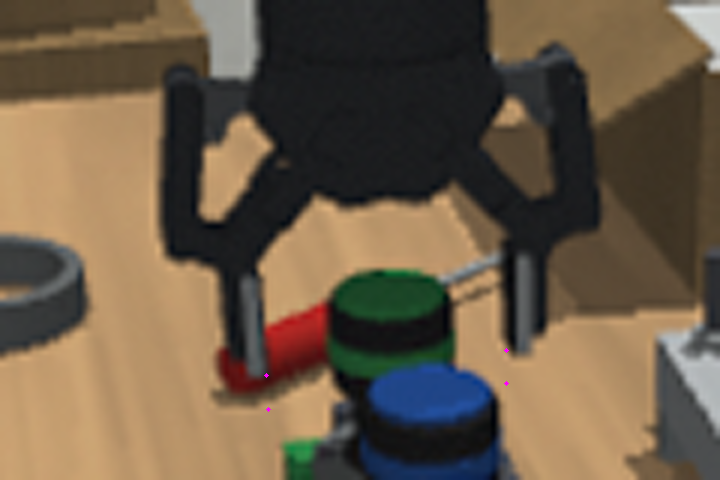

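The open tips are now at about z = 0.094 and straddle green's handwheel symmetrically: tips at crop columns 266 and 507, cap centre 392. I'll close and lift slightly to test the grip.

>>> play_rows:
  commands:
    - [[1,0,0,0,0],[1,0,0,0,0],[1,0,0,0,0],[1,0,0,0,0],[1,0,0,0,0],[1,0,0,0,0],[1,0,0,0,0],[1,0,0,0,0],[1,0,0,-0.03,0],[1,0,0,-0.06,0],[1,0,0,-0.1,0],[1,0,0,-0.1,0]]
  grip_force: 60

```text
clock: 5.15
tcp_pos: [0.4866, 0.179, 0.0736]
orientation: [2.275, 2.166, 0.003]
contact_force: [0.6, 0.2, -3.4]
grip_width: 0.0421
gripper_force: 61.4
```

```bash
python3 go.py .6463 -.0501 .186 -3
python3 - <<'E'
from m import *
f=viewer.grab_frame("side"); px=f["pixels"].copy()
big=cv2.resize(px[90:190,210:330],None,fx=6,fy=6,interpolation=cv2.INTER_CUBIC)
cv2.imwrite("pics/s5.png",big[:,:,::-1])
E
```

```text
cur [0.4866 0.179  0.0736] yaw -2.79 tilt -1.0 w 0.0421 F [ 0.6  0.2 -3.4] t 5.15
shift [-1.1046  0.8546 -0.5615] turn 0.0023
```

View pics/s5.png

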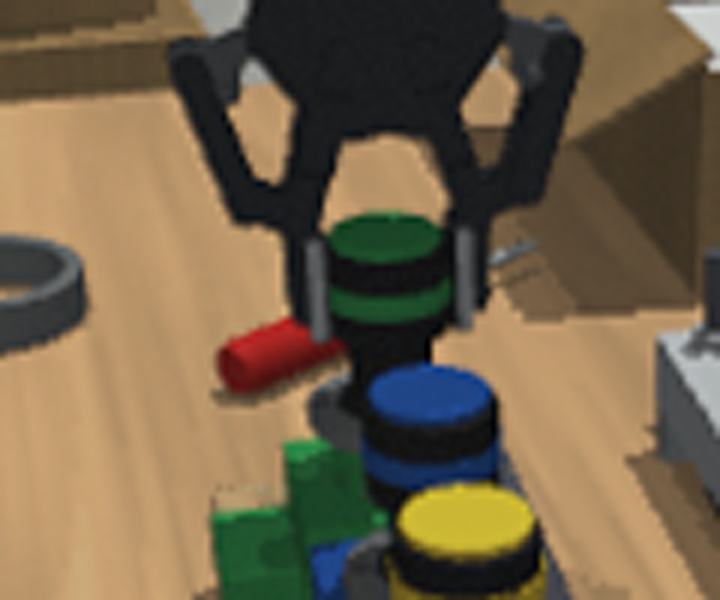

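Green is gripped (width 42 mm) and lifted upright. Next: lift it clear and carry it to the rightmost hole.

>>> play_rows:
  commands:
    - [[1,0,0,-0.08,0],[1,0,0,-0.2,0],[1,0,0,-0.33,0],[1,0,0,-0.46,0],[1,0,0,-0.56,0],[1,-0.05,0.05,-0.57,0],[1,-0.15,0.13,-0.57,0],[1,-0.27,0.22,-0.57,0],[1,-0.4,0.32,-0.57,0],[1,-0.51,0.41,-0.57,0],[1,-0.6,0.48,-0.57,0],[1,-0.6,0.48,-0.57,0]]

```text
clock: 6.2
tcp_pos: [0.5778, 0.0483, 0.1862]
orientation: [2.279, 2.157, -0.001]
contact_force: [1.0, -1.1, -1.6]
grip_width: 0.0422
gripper_force: 61.6
```

```bash
python3 go.py .6463 -.0501 .186 -3
```

```text
cur [0.5778 0.0483 0.1862] yaw -3.17 tilt -0.99999 w 0.0422 F [ 1.  -1.1 -1.6] t 6.2
shift [-0.4724  0.3691  0.0034] turn -0.0019
```

>>> play_rows:
  commands:
    - [[1,-0.08,0.06,0,0],[1,-0.2,0.15,0,0],[1,-0.32,0.25,0,0],[1,-0.42,0.33,0,0],[1,-0.48,0.375,0,0],[1,-0.48,0.375,0,0],[1,-0.48,0.375,0,0],[1,-0.48,0.375,0,0],[1,-0.48,0.375,0,0]]

```text
clock: 6.95
tcp_pos: [0.6453, -0.0433, 0.1858]
orientation: [-2.271, -2.168, -0.0]
contact_force: [0.4, 0.5, -1.4]
grip_width: 0.0428
gripper_force: 61.7
```

```bash
python3 go.py .6463 -.0501 .054 -3
python3 - <<'E'
from m import *
f=viewer.grab_frame("side"); px=f["pixels"].copy()
h=np.array([.6463,-.0501])
for k in np.linspace(0,2*np.pi,60): 
    u=proj(f,np.r_[h+.02*np.array([np.cos(k),np.sin(k)]),.052])
    cv2.circle(px,tuple(int(round(x)) for x in u),0,(255,0,255),-1)
T=get_obs()["tcp_pos"]; z0=T[2]-.0514+.012  # foot z
for z in (0,.111): cv2.circle(px,tuple(int(round(x)) for x in proj(f,np.r_[T[:2],z0+z])),1,(255,0,255),-1)
cv2.imwrite("pics/s6.png",cv2.resize(px[60:270,280:440],None,fx=2.8,fy=2.8,interpolation=cv2.INTER_CUBIC)[:,:,::-1])
E
```

```text
cur [ 0.6453 -0.0433  0.1858] yaw -2.66 tilt -1.0 w 0.0428 F [ 0.4  0.5 -1.4] t 6.95
shift [-0.0347  0.0072  0.6589] turn 0.0038
```

View pics/s6.png

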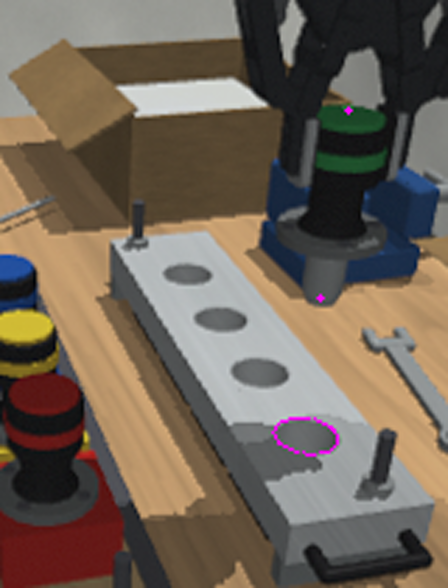

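The overlay matches: the foot is on axis, and the hole ring falls on the actual hole at (307,437). Lowering.

>>> play_rows:
  commands:
    - [[1,-0.03,0.007,0.06,0],[1,-0.03,0.007,0.15,0],[1,-0.03,0.007,0.26,0],[1,-0.03,0.007,0.36,0],[1,-0.03,0.007,0.45,0],[1,-0.03,0.007,0.53,0],[1,-0.03,0.007,0.59,0],[1,-0.03,0.007,0.63,0],[1,-0.03,0.007,0.65,0],[1,-0.03,0.007,0.66,0],[1,-0.03,0.007,0.665,0],[1,-0.03,0.007,0.665,0]]

```text
clock: 8.0
tcp_pos: [0.6476, -0.0515, 0.0537]
orientation: [2.274, 2.166, 0.001]
contact_force: [-0.6, 1.3, -2.2]
grip_width: 0.043
gripper_force: 61.8
```

```bash
python3 go.py .6463 -.0501 .052 -3
```

```text
cur [ 0.6476 -0.0515  0.0537] yaw -2.79 tilt -1.0 w 0.043 F [-0.6  1.3 -2.2] t 8.0
shift [ 0.0069 -0.0069  0.0084] turn 0.0024
```

>>> play_rows:
  commands:
    - [[1,0,0,0.005,0],[1,0,0,0.01,0],[1,0,0,0.015,0],[1,0,0,0.015,0]]

```text
clock: 8.33
tcp_pos: [0.648, -0.0515, 0.0527]
orientation: [2.275, 2.166, 0.003]
contact_force: [-5.2, 1.2, 13.8]
grip_width: 0.0424
gripper_force: 63.4
```

Seated: contact force is +14 N. Release and rise.

>>> play_rows:
  commands:
    - [[0.2,0,0,0,0],[-0.3,0,0,0,0],[-1,0,0,0,0],[-1,0,0,0,0],[-1,0,0,0,0],[-1,0,0,-0.05,0],[-1,0,0,-0.15,0],[-1,0,0,-0.3,0],[-1,0,0,-0.45,0],[-1,0,0,-0.58,0],[-1,0,0,-0.6,0],[-1,0,0,-0.6,0]]

```text
clock: 9.33
tcp_pos: [0.6487, -0.0518, 0.173]
orientation: [2.273, 2.164, 0.006]
contact_force: [0.2, -0.2, -0.7]
grip_width: 0.085
gripper_force: 0.0
```

```bash
python3 go.py .4837 .096 .17 -3
```

```text
cur [ 0.6487 -0.0518  0.173 ] yaw -2.8 tilt -0.99999 w 0.085 F [ 0.2 -0.2 -0.7] t 9.3333
shift [ 0.6978 -0.86    0.0112] turn 0.0022
```

>>> play_rows:
  commands:
    - [[-1,0.05,-0.06,0,0],[-1,0.14,-0.17,0,0],[-1,0.25,-0.31,0,0],[-1,0.37,-0.45,0,0],[-1,0.49,-0.6,0,0],[-1,0.59,-0.73,0,0],[-1,0.66,-0.82,0,0],[-1,0.7,-0.86,0,0],[-1,0.7,-0.86,0,0],[-1,0.7,-0.86,0,0]]

```text
clock: 10.17
tcp_pos: [0.4816, 0.0968, 0.1695]
orientation: [-2.273, -2.168, 0.002]
contact_force: [0.3, -0.6, -1.2]
grip_width: 0.0854
gripper_force: 0.0
```

```bash
python3 go.py .4837 .096 .052 -3
```

```text
cur [0.4816 0.0968 0.1695] yaw -2.7 tilt -1.0 w 0.0854 F [ 0.3 -0.6 -1.2] t 10.1667
shift [-0.0034  0.0114  0.5877] turn 0.0033
```

>>> play_rows:
  commands:
    - [[-1,-0.003,0.01,0.06,0],[-1,-0.003,0.01,0.15,0],[-1,-0.003,0.01,0.26,0],[-1,-0.003,0.01,0.37,0],[-1,-0.003,0.01,0.47,0],[-1,-0.003,0.01,0.54,0],[-1,-0.003,0.01,0.58,0],[-1,-0.003,0.01,0.587,0],[-1,-0.003,0.01,0.587,0],[-1,-0.003,0.01,0.587,0]]

```text
clock: 11.0
tcp_pos: [0.485, 0.0957, 0.0533]
orientation: [2.275, 2.165, 0.001]
contact_force: [-0.3, 0.4, 1.5]
grip_width: 0.0854
gripper_force: 0.0
```

>>> play_rows:
  commands:
    - [[1,0,0,0,0],[1,0,0,0,0],[1,0,0,0,0],[1,0,0,0,0],[1,0,0,0,0],[1,0,0,0,0],[1,0,0,0,0],[1,0,0,0,0],[1,0,0,-0.03,0],[1,0,0,-0.06,0],[1,0,0,-0.1,0],[1,0,0,-0.1,0]]

```text
clock: 12.0
tcp_pos: [0.485, 0.0963, 0.0742]
orientation: [2.274, 2.166, 0.003]
contact_force: [-0.2, -0.4, -3.7]
grip_width: 0.0427
gripper_force: 61.4
```

```bash
python3 go.py .6492 .030 .186 -3
```

```text
cur [0.485  0.0963 0.0742] yaw -2.79 tilt -1.0 w 0.0427 F [-0.2 -0.4 -3.7] t 12.0
shift [-0.2904  0.8374 -0.5575] turn 0.0023
```

>>> play_rows:
  commands:
    - [[1,0,0,-0.08,0],[1,0,0,-0.2,0],[1,0,0,-0.33,0],[1,0,0,-0.46,0],[1,0,0,-0.55,0],[1,-0.02,0.08,-0.56,0],[1,-0.07,0.21,-0.56,0],[1,-0.13,0.37,-0.56,0],[1,-0.19,0.53,-0.56,0],[1,-0.24,0.68,-0.56,0],[1,-0.28,0.79,-0.56,0],[1,-0.29,0.837,-0.56,0]]

```text
clock: 13.0
tcp_pos: [0.6508, 0.0275, 0.1844]
orientation: [2.276, 2.163, -0.001]
contact_force: [0.2, -0.7, -2.7]
grip_width: 0.043
gripper_force: 61.8
```

>>> play_rows:
  commands:
    - [[1,0,0,0,0],[1,0,0,0,0],[1,0,0,0,0],[1,0,0,0,0]]

```text
clock: 13.33
tcp_pos: [0.6472, 0.031, 0.1847]
orientation: [-2.273, -2.167, 0.0]
contact_force: [-0.3, 0.0, -2.8]
grip_width: 0.0424
gripper_force: 61.8
```

```bash
python3 go.py .6492 .030 .054 -3
```

```text
cur [0.6472 0.031  0.1847] yaw -2.72 tilt -1.0 w 0.0424 F [-0.3  0.  -2.8] t 13.3333
shift [-0.0053  0.0108  0.6534] turn 0.0031
```

>>> play_rows:
  commands:
    - [[1,-0.005,0.008,0.06,0],[1,-0.005,0.008,0.15,0],[1,-0.005,0.008,0.26,0],[1,-0.005,0.008,0.36,0],[1,-0.005,0.008,0.45,0],[1,-0.005,0.008,0.53,0],[1,-0.005,0.008,0.58,0],[1,-0.005,0.008,0.615,0],[1,-0.005,0.008,0.635,0],[1,-0.005,0.008,0.645,0],[1,-0.005,0.008,0.65,0],[1,-0.005,0.008,0.65,0]]

```text
clock: 14.33
tcp_pos: [0.6505, 0.0289, 0.0553]
orientation: [2.274, 2.166, 0.001]
contact_force: [0.6, -0.3, -2.9]
grip_width: 0.0424
gripper_force: 61.9
```

>>> play_rows:
  commands:
    - [[1,0,0,0.004,0],[1,0,0,0.008,0],[1,0,0,0.008,0]]

```text
clock: 14.58
tcp_pos: [0.6505, 0.0289, 0.0537]
orientation: [2.274, 2.166, 0.002]
contact_force: [-0.1, 0.4, -1.0]
grip_width: 0.0425
gripper_force: 61.9
```

Nearly touching; creep about 1 mm further.

>>> play_rows:
  commands:
    - [[1,0,0,0.004,0],[1,0,0,0.007,0],[1,0,0,0.007,0]]

```text
clock: 14.83
tcp_pos: [0.6505, 0.029, 0.0536]
orientation: [2.275, 2.167, 0.002]
contact_force: [-5.1, -0.2, 10.8]
grip_width: 0.0425
gripper_force: 63.1
```

>>> play_rows:
  commands:
    - [[0.2,0,0,0,0],[-0.3,0,0,0,0],[-1,0,0,0,0],[-1,0,0,0,0],[-1,0,0,0,0],[-1,0,0,-0.05,0],[-1,0,0,-0.15,0],[-1,0,0,-0.3,0],[-1,0,0,-0.45,0],[-1,0,0,-0.58,0],[-1,0,0,-0.6,0],[-1,0,0,-0.6,0]]

```text
clock: 15.83
tcp_pos: [0.6516, 0.0288, 0.1746]
orientation: [2.273, 2.165, 0.006]
contact_force: [0.3, 0.8, 0.3]
grip_width: 0.0853
gripper_force: 0.0
```

```bash
python3 go.py .4765 .0124 .17 -3
```

```text
cur [0.6516 0.0288 0.1746] yaw -2.8 tilt -0.99999 w 0.0853 F [0.3 0.8 0.3] t 15.8333
shift [-0.1245 -0.8706  0.0187] turn 0.0023
```

>>> play_rows:
  commands:
    - [[-1,-0.01,-0.06,0,0],[-1,-0.03,-0.17,0,0],[-1,-0.05,-0.31,0,0],[-1,-0.07,-0.45,0,0],[-1,-0.09,-0.6,0,0],[-1,-0.11,-0.73,0,0],[-1,-0.12,-0.83,0,0],[-1,-0.125,-0.865,0,0],[-1,-0.125,-0.865,0,0],[-1,-0.125,-0.865,0,0]]

```text
clock: 16.67
tcp_pos: [0.4764, 0.0126, 0.1716]
orientation: [2.274, 2.167, 0.001]
contact_force: [0.5, 0.6, -0.5]
grip_width: 0.0856
gripper_force: 0.0
```

```bash
python3 go.py .4765 .0124 .052 -3
```

```text
cur [0.4764 0.0126 0.1716] yaw -2.76 tilt -1.0 w 0.0856 F [ 0.5  0.6 -0.5] t 16.6667
shift [-1.200e-03  1.000e-04  5.979e-01] turn 0.0027
```

>>> play_rows:
  commands:
    - [[-1,0,0,0.06,0],[-1,0,0,0.15,0],[-1,0,0,0.26,0],[-1,0,0,0.37,0],[-1,0,0,0.47,0],[-1,0,0,0.55,0],[-1,0,0,0.585,0],[-1,0,0,0.595,0],[-1,0,0,0.595,0],[-1,0,0,0.595,0]]

```text
clock: 17.5
tcp_pos: [0.4771, 0.0123, 0.0533]
orientation: [2.274, 2.166, 0.002]
contact_force: [-0.3, -0.0, 0.7]
grip_width: 0.0853
gripper_force: 0.0
```

>>> play_rows:
  commands:
    - [[1,0,0,0,0],[1,0,0,0,0],[1,0,0,0,0],[1,0,0,0,0],[1,0,0,0,0],[1,0,0,0,0],[1,0,0,0,0],[1,0,0,0,0],[1,0,0,-0.03,0],[1,0,0,-0.06,0],[1,0,0,-0.1,0],[1,0,0,-0.1,0]]

```text
clock: 18.5
tcp_pos: [0.4768, 0.0124, 0.0742]
orientation: [2.274, 2.166, 0.003]
contact_force: [0.6, 0.3, -3.5]
grip_width: 0.0424
gripper_force: 61.5
```

```bash
python3 go.py .6525 .110 .186 -3
```

```text
cur [0.4768 0.0124 0.0742] yaw -2.79 tilt -1.0 w 0.0424 F [ 0.6  0.3 -3.5] t 18.5
shift [ 0.5306  0.8547 -0.5571] turn 0.0023
```

>>> play_rows:
  commands:
    - [[1,0,0,-0.08,0],[1,0,0,-0.2,0],[1,0,0,-0.33,0],[1,0,0,-0.46,0],[1,0,0,-0.55,0],[1,0.05,0.08,-0.56,0],[1,0.13,0.21,-0.56,0],[1,0.22,0.36,-0.56,0],[1,0.32,0.52,-0.56,0],[1,0.42,0.68,-0.56,0],[1,0.5,0.8,-0.56,0],[1,0.53,0.85,-0.56,0]]

```text
clock: 19.5
tcp_pos: [0.6536, 0.1139, 0.1838]
orientation: [2.27, 2.171, 0.002]
contact_force: [0.1, 0.4, -2.8]
grip_width: 0.0424
gripper_force: 62.2
```

>>> play_rows:
  commands:
    - [[1,0,0,0,0],[1,0,0,0,0],[1,0,0,0,0],[1,0,0,0,0],[1,0,0,0,0]]

```text
clock: 19.92
tcp_pos: [0.6502, 0.1091, 0.185]
orientation: [-2.276, -2.165, 0.0]
contact_force: [0.4, 0.5, -3.4]
grip_width: 0.0424
gripper_force: 62.2
```

```bash
python3 go.py .6525 .110 .054 -3
```

```text
cur [0.6502 0.1091 0.185 ] yaw -2.85 tilt -1.0 w 0.0424 F [ 0.4  0.5 -3.4] t 19.9167
shift [0.0049 0.0117 0.6549] turn 0.0017
```

>>> play_rows:
  commands:
    - [[1,0.005,0.007,0.06,0],[1,0.005,0.007,0.15,0],[1,0.005,0.007,0.26,0],[1,0.005,0.007,0.36,0],[1,0.005,0.007,0.45,0],[1,0.005,0.007,0.53,0],[1,0.005,0.007,0.58,0],[1,0.005,0.007,0.62,0],[1,0.005,0.007,0.64,0],[1,0.005,0.007,0.65,0],[1,0.005,0.007,0.658,0],[1,0.005,0.007,0.658,0]]

```text
clock: 20.92
tcp_pos: [0.653, 0.1109, 0.0539]
orientation: [2.274, 2.166, 0.002]
contact_force: [0.7, -0.2, -3.3]
grip_width: 0.0427
gripper_force: 62.2
```

>>> play_rows:
  commands:
    - [[1,0,0,0.004,0],[1,0,0,0.007,0],[1,0,0,0.007,0]]

```text
clock: 21.17
tcp_pos: [0.6532, 0.111, 0.0536]
orientation: [2.275, 2.166, 0.003]
contact_force: [-3.4, 0.0, 6.9]
grip_width: 0.0424
gripper_force: 63.2
```

Seated. Release, rise, and go on to red.

>>> play_rows:
  commands:
    - [[0.2,0,0,0,0],[-0.3,0,0,0,0],[-1,0,0,0,0],[-1,0,0,0,0],[-1,0,0,0,0],[-1,0,0,-0.05,0],[-1,0,0,-0.15,0],[-1,0,0,-0.3,0],[-1,0,0,-0.45,0],[-1,0,0,-0.58,0],[-1,0,0,-0.6,0],[-1,0,0,-0.6,0]]

```text
clock: 22.17
tcp_pos: [0.6541, 0.1109, 0.1747]
orientation: [2.273, 2.165, 0.007]
contact_force: [-0.1, 0.8, -0.6]
grip_width: 0.0855
gripper_force: 0.0
```

```bash
python3 go.py .4718 -.0638 .17 -3
```

```text
cur [0.6541 0.1109 0.1747] yaw -2.8 tilt -0.99999 w 0.0855 F [-0.1  0.8 -0.6] t 22.1667
shift [-0.9171 -0.8677  0.018 ] turn 0.0022
```

>>> play_rows:
  commands:
    - [[-1,-0.06,-0.06,0,0],[-1,-0.17,-0.16,0,0],[-1,-0.3,-0.28,0,0],[-1,-0.44,-0.42,0,0],[-1,-0.58,-0.55,0,0],[-1,-0.71,-0.67,0,0],[-1,-0.82,-0.78,0,0],[-1,-0.89,-0.84,0,0],[-1,-0.915,-0.865,0,0],[-1,-0.915,-0.865,0,0],[-1,-0.915,-0.865,0,0],[-1,-0.915,-0.865,0,0]]

```text
clock: 23.17
tcp_pos: [0.4722, -0.062, 0.1717]
orientation: [2.272, 2.169, 0.001]
contact_force: [0.6, 0.1, 0.3]
grip_width: 0.0854
gripper_force: 0.0
```

```bash
python3 go.py .4718 -.0638 .052 -3
```

```text
cur [ 0.4722 -0.062   0.1717] yaw -2.65 tilt -1.0 w 0.0854 F [0.6 0.1 0.3] t 23.1667
shift [-0.0091 -0.0022  0.5986] turn 0.0039
```

>>> play_rows:
  commands:
    - [[-1,-0.005,0,0.06,0],[-1,-0.005,0,0.15,0],[-1,-0.005,0,0.26,0],[-1,-0.005,0,0.37,0],[-1,-0.005,0,0.47,0],[-1,-0.005,0,0.55,0],[-1,-0.005,0,0.585,0],[-1,-0.005,0,0.595,0],[-1,-0.005,0,0.595,0],[-1,-0.005,0,0.595,0]]

```text
clock: 24.0
tcp_pos: [0.4716, -0.0643, 0.0533]
orientation: [2.274, 2.167, 0.001]
contact_force: [-0.3, 0.7, 0.1]
grip_width: 0.0855
gripper_force: 0.0
```

>>> play_rows:
  commands:
    - [[1,0,0,0,0],[1,0,0,0,0],[1,0,0,0,0],[1,0,0,0,0],[1,0,0,0,0],[1,0,0,0,0],[1,0,0,0,0],[1,0,0,0,0],[1,0,0,-0.03,0],[1,0,0,-0.06,0],[1,0,0,-0.1,0],[1,0,0,-0.1,0]]

```text
clock: 25.0
tcp_pos: [0.4715, -0.0646, 0.0742]
orientation: [2.274, 2.166, 0.003]
contact_force: [0.5, -0.5, -1.9]
grip_width: 0.0426
gripper_force: 61.3
```

```bash
python3 go.py .6554 .190 .186 -3
```

```text
cur [ 0.4715 -0.0646  0.0742] yaw -2.8 tilt -1.0 w 0.0426 F [ 0.5 -0.5 -1.9] t 25.0
shift [ 1.3165  0.8573 -0.5568] turn 0.0023
```

>>> play_rows:
  commands:
    - [[1,0,0,-0.08,0],[1,0,0,-0.2,0],[1,0,0,-0.33,0],[1,0,0,-0.46,0],[1,0,0,-0.55,0],[1,0.06,0.04,-0.56,0],[1,0.16,0.11,-0.56,0],[1,0.29,0.19,-0.56,0],[1,0.42,0.27,-0.56,0],[1,0.54,0.35,-0.56,0],[1,0.63,0.41,-0.56,0],[1,0.65,0.42,-0.56,0]]

```text
clock: 26.0
tcp_pos: [0.5626, 0.0669, 0.1834]
orientation: [-2.268, -2.173, -0.001]
contact_force: [1.0, -0.0, -2.3]
grip_width: 0.0427
gripper_force: 61.7
```

```bash
python3 go.py .6554 .190 .186 -3
```

```text
cur [0.5626 0.0669 0.1834] yaw -2.44 tilt -1.0 w 0.0427 F [ 1.  -0.  -2.3] t 26.0
shift [ 0.6348  0.4374 -0.0122] turn 0.0062
```

>>> play_rows:
  commands:
    - [[1,0.07,0.05,-0.01,0],[1,0.18,0.12,-0.01,0],[1,0.31,0.2,-0.01,0],[1,0.44,0.29,-0.01,0],[1,0.55,0.37,-0.01,0],[1,0.63,0.42,-0.01,0],[1,0.66,0.437,-0.01,0],[1,0.66,0.437,-0.01,0],[1,0.66,0.437,-0.01,0],[1,0.66,0.437,-0.01,0],[1,0.66,0.437,-0.01,0]]

```text
clock: 26.92
tcp_pos: [0.6541, 0.187, 0.1868]
orientation: [2.277, 2.164, -0.001]
contact_force: [-0.2, 0.4, -1.7]
grip_width: 0.0427
gripper_force: 61.7
```

```bash
python3 go.py .6554 .190 .054 -3
```

```text
cur [0.6541 0.187  0.1868] yaw -2.91 tilt -1.0 w 0.0427 F [-0.2  0.4 -1.7] t 26.9167
shift [0.0157 0.0059 0.6639] turn 0.001
```

>>> play_rows:
  commands:
    - [[1,0.01,0.004,0.06,0],[1,0.01,0.004,0.15,0],[1,0.01,0.004,0.26,0],[1,0.01,0.004,0.36,0],[1,0.01,0.004,0.45,0],[1,0.01,0.004,0.53,0],[1,0.01,0.004,0.58,0],[1,0.01,0.004,0.62,0],[1,0.01,0.004,0.64,0],[1,0.01,0.004,0.653,0],[1,0.01,0.004,0.66,0],[1,0.01,0.004,0.66,0]]

```text
clock: 27.92
tcp_pos: [0.6558, 0.1909, 0.0551]
orientation: [2.275, 2.167, 0.001]
contact_force: [-0.7, -0.8, -2.4]
grip_width: 0.0424
gripper_force: 61.7
```

>>> play_rows:
  commands:
    - [[1,0,0,0.004,0],[1,0,0,0.008,0],[1,0,0,0.008,0]]

```text
clock: 28.17
tcp_pos: [0.656, 0.191, 0.0538]
orientation: [2.274, 2.167, 0.002]
contact_force: [0.1, 0.8, -0.7]
grip_width: 0.0427
gripper_force: 61.9
```

>>> play_rows:
  commands:
    - [[1,0,0,0.004,0],[1,0,0,0.006,0],[1,0,0,0.006,0]]

```text
clock: 28.42
tcp_pos: [0.6561, 0.191, 0.0537]
orientation: [2.275, 2.167, 0.002]
contact_force: [-2.9, 0.1, 8.3]
grip_width: 0.0423
gripper_force: 62.9
```

>>> play_rows:
  commands:
    - [[0.2,0,0,0,0],[-0.3,0,0,0,0],[-1,0,0,0,0],[-1,0,0,0,0],[-1,0,0,0,0],[-1,0,0,-0.05,0],[-1,0,0,-0.15,0],[-1,0,0,-0.3,0],[-1,0,0,-0.45,0],[-1,0,0,-0.58,0],[-1,0,0,-0.6,0],[-1,0,0,-0.6,0]]

```text
clock: 29.42
tcp_pos: [0.6571, 0.1911, 0.175]
orientation: [2.274, 2.165, 0.007]
contact_force: [0.5, 0.6, 0.5]
grip_width: 0.0856
gripper_force: 0.0
```

>>> play_rows:
  commands:
    - [[-1,0.1,-0.1,0,0],[-1,0.28,-0.3,0,0],[-1,0.46,-0.5,0,0],[-1,0.64,-0.65,0,0],[-1,0.8,-0.8,0,0],[-1,0.8,-0.8,0,0],[-1,0.8,-0.8,0,0]]

```text
clock: 30.0
tcp_pos: [0.4963, 0.3661, 0.17]
orientation: [-2.258, -2.177, 0.005]
contact_force: [-0.0, 0.5, -1.1]
grip_width: 0.0857
gripper_force: 0.0
```

```bash
python3 go.py .6554 .190 .054 -3
python3 - <<'E'
from m import *
f=viewer.grab_frame("top"); s=viewer.grab_frame("side"); px=f["pixels"]
H=dict(red=[.6554,.19],yellow=[.6525,.1099],blue=[.6492,.03],green=[.6463,-.0501])
for col,h in H.items():
    u,v=proj(f,np.r_[h,.123]).round().astype(int)
    q=np.median(px[v-3:v+4,u-3:u+4].reshape(-1,3),0)
    d=(np.abs(px.astype(float)-q).max(2)<25).astype(np.uint8)
    w=np.zeros_like(d); w[v-18:v+19,u-18:u+19]=d[v-18:v+19,u-18:u+19]
    n,l,st,c=cv2.connectedComponentsWithStats(w); i=l[v,u]
    print(col,q,st[i],((back(f,c[i],.123)[:2]-h)*1000).round(1))
a=cv2.resize(px[60:200,110:430],(800,350)); b=cv2.resize(s["pixels"][90:270,240:460],(305,250))
out=np.zeros((600,800,3),np.uint8); out[:350]=a; out[350:,:305]=b
cv2.imwrite("pics/final.png",out[:,:,::-1])
E
```

```text
cur [0.4963 0.3661 0.17  ] yaw -2.11 tilt -0.99998 w 0.0857 F [-0.   0.5 -1.1] t 30.0
shift [-0.8511  0.8308  0.5741] turn 0.0098
red [159.  45.  41.] [172 108  23  23 407] [0.4 1.7]
yellow [157. 159.  41.] [223 110  23  23 411] [0.4 1. ]
blue [ 44.  86. 154.] [275 112  22  23 408] [ 0.9 -1.3]
green [ 61. 146.  84.] [325 115  23  22 405] [ 1.4 -1.3]
```

View pics/final.png

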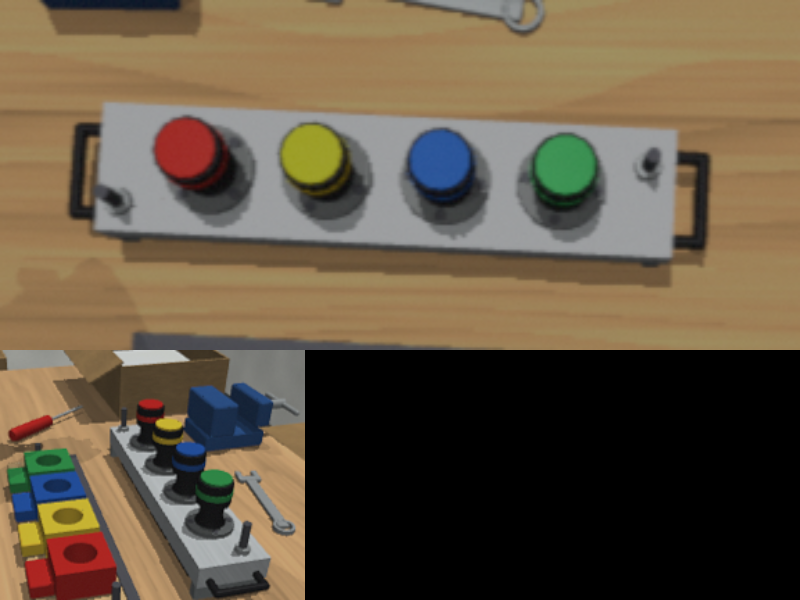

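All four stand upright and seated in reversed order: red (190,150), yellow (315,155), blue (441,160), green (565,165). Each is within 2 mm of its hole axis, and the arm is clear. Handing in.

```bash
python3 -c "
from bench import r
print(r.hand_in())"
```

```text
the job is handed in; nothing more can be done
None
```

The job is handed in after about 30 s of the 93 s allowed: all four valves stand upright in the carrying rack in reversed order, each within about 2 mm of its hole's axis in the last pictures. The hand-in call did not return a verdict.

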